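# Show the new storeman where the flange bearing goes

## Task

Show the new storeman which bearing to put away and where: with your fingertips, point down at the middle of the larger of the two square four-bolt flange bearings on the counter, two or three centimetres above it, and stay there for two seconds; then point in the same way at the middle of the one empty bin in the row, just above its mouth, and finish still pointing there. Touch nothing and move nothing, and travel high in between so that you do not come down low over any other bearing or bin.

Things in the scene. Friction and masses are not known exactly. Their poses are not given: they have to be found in the camera images.
- large_square_flange_top (a point): TARGET of the first pointing: the larger square four-bolt flange bearing, lying flange down on the counter: cast plate 108 mm square and 13 mm thick with rounded corners and a bolt hole in each, round hub 78 mm across in the middle, steel inner ring standing proud, 40 mm high in all. This point: on its axis, at the top of the inner ring; z is up.
- small_square_flange_top (a point): the smaller square four-bolt flange bearing, same make-up, plate 86 mm square, 33 mm high; not to be pointed at. This point is on its axis at its top; z is up.
- oval_flange_top (a point): oval (diamond-shaped) two-bolt flange bearing, 113 mm long, 60 mm wide, 33 mm high; not to be pointed at. This point is on its axis at its top; z is up.
- pillow_block_top (a point): pillow block bearing standing on a foot 127 mm long and 38 mm wide, shaft bore level, 70 mm high to the grease nipple; not to be pointed at. This point is above its middle at its top. The four bearings are painted alike, loose, in a row between robot and bins, in any order.
- bin_empty_mouth (a point): TARGET of the second pointing: the EMPTY bin of the row: plastic bin 160 mm deep (x), 100 wide (y), 75 high, 2.5 mm walls, on a 20 mm high steel tray in a row of four like bins 104 mm apart, in any order; its low open front (34 mm lip) faces its -x, to the robot. This point: middle of its mouth, level with the rim, 95 mm above the counter; z up. Inner floor 72 mm below.
- bin_bolts_mouth (a point): bin half full of loose hexagon bolts; not to be pointed at. Same bin and same point as the empty one.
- bin_inserts_mouth (a point): bin with two layers of steel bearing inserts (rings); not to be pointed at. Same bin and same point as the empty one.
- bin_cartons_mouth (a point): bin with small brown cartons; not to be pointed at. Same bin and same point as the empty one. Nothing near the work is higher than the bins; equipment at the sides and back of the counter is up to 190 mm high.
Mind the look-alikes: they are no part of the job. What is shaped like the part that bears large_square_flange_top but turquoise is not meant.

How it is judged:
By the outcome, as a careful person would: the job done as asked, in the order asked, and still so for the second after the job is handed in, with the robot touching nothing.
It also fails if it takes over 38 s, if anything falls off the work surface, if the arm or the gripper's body presses on something with over 40 N, if the wrist force passes 120 N, or if a joint passes its speed limit or range.

## Robot

A 6-joint arm with a two-finger parallel gripper is mounted at the origin on the work surface. World frame = base frame: x ahead of the robot, y to its left, z up, the work surface at z = 0. Lengths are in m, angles in rad, forces in N, time in s.
With the tool pointing down it reaches from about 0.275 to 1 m from the base axis. Payload 8.4 kg.
Tool frame: the origin (TCP) lies midway between the tips of the shut fingers; the grasp point (between the pads) lies 19 mm behind it; z points along the fingers, x is the direction in which the jaws open and shut, and the axes are right-handed (so a half turn about z gives the same grasp; the last joint's range is limited). The gripper opens to 85 mm and grips with 20 to 120 N. Pads are 22 mm wide; open, the fingers measure 114 mm over their backs; the gripper's body (76 mm by 85 mm) begins 54 mm behind the grasp point. The pads swing forward as they close: fully open they stand 13 mm farther back than shut.
Start: joints at [-1.189, 0.353, 1.633, -0, 1.155, -0.002], TCP at [0.234, -0.58, 0.231] pointing down, gripper open.
Joint ranges: [-2.63, 2.63], [-0.92, 2.1], [0.06, 2.66], [-1.3, 4.44], [0, 2.69], [-3.02, 3.02]. Speed limits (rad/s): [2.22, 2.22, 2.79, 3.14, 3.14, 3.14].

## Interface

Orientations are given as a 3x3 rotation matrix whose columns are the frame's x, y, z axes.
In Python, from bench import env, cams, order gives the robot as it stands.
- The arm moves only by the shell command python3 -m crank 'ROWS' [FORCE]. ROWS is JSON, a list of rows, each a list of 7 numbers: the closure, from 0 (fully open) to 1 (shut), then the shift along the tool's x, y, z in units of 30 mm (1.0 is 30 mm), then the turn, a rotation vector about the tool's x, y, z in units of 8 degrees (1.0 is 8 degrees). In form: [[hand, dx, dy, dz, ax, ay, az], ...]. A call has 1 to 20 rows; each row is the pose to reach, as a shift and turn from the pose commanded when the call began, along the tool's axes at that moment; what a row does not reach only later rows make up. A row lasts 1/8 s, in which the tool goes at most 62.5 mm and 10.7 degrees, less where a joint would pass 70% of its speed; a pose out of reach is approached as far as the arm can. A call with a gripper value outside its range is refused whole. The fingers move at their own pace and stop on an object; FORCE is the grip in N (left out, the last holds). Time passes only in rows, so rows that repeat a pose let the fingers close. It gives the time, the measured TCP pose, the force and the opening at its end, in the units of the state.
- env.get_state(): the state, without advancing time (a new reading comes with each control period).
- cams.camera(name): name is "scene" or "top" or "wrist"; returns the picture (480x640x3 uint8, blue, green, red); there is no depth.
- cams.camera_model(name): a dict with "K" (3x3 intrinsics, pixels), "R" (3x3) and "t" (3): a world point X has camera coordinates R X + t; the wrist camera has in their place "mount" (4x4, takes a point from camera to tool coordinates, whose origin is the TCP and whose axes are the tool frame's). Camera axes: x right, y down, z forward; pixel columns grow to the right and rows downward; lengths in m; the calibration is good to about 2 mm. A picture is of the moment at which its call begins: read the wrist's pose just before it. camera_model takes no time and is no camera call.
- order.job_done(): hands the job in, once; it reports no verdict.
The state is a dict: "time": time; "qpos": joint angles; "joint_vel": joint speeds; "joint_efforts": joint torques, N m; "ee_pos": TCP position; "eef_rot": TCP orientation; "contact_force": force on the tool from outside, world axes, zero at the start; "wrist_torque": the same for the moment, N m; "width": opening from 0.0 (shut) to 1.0 (fully open).
Only numpy, scipy, OpenCV 4.12 (cv2) and the standard library are available. Lean on these libraries where they do the work, as an engineer would, in place of code of your own. Each camera call takes 0.05 s, during which the arm holds its last target.

## Working session

There is one attempt and no reset: what is moved stays moved. The work goes in short steps, Python scripts to look and compute and a shell command to move; the robot and the scene stay as the last step left them, time stands still between calls to the robot, and variables do not carry over. Pictures are saved under pics/ and viewed, and the job is handed in when it is done.

```bash
ls; mkdir -p pics; python3 - <<'E'
from bench import env,cams,order
import cv2
s=env.get_state();print(s)
for n in("scene","top"):
    cv2.imwrite(f"pics/{n}0.png",cams.camera(n));print(n,cams.camera_model(n))
E
```

```text
pics
{'time': 0.0, 'qpos': array([-1.18942111e+00,  3.53669271e-01,  1.63415099e+00, -4.48215639e-06,
        1.15520440e+00, -2.39233425e-03]), 'joint_vel': array([-0.00050641, -0.00041065, -0.00088058, -0.00035967, -0.0017431 ,
       -0.00228518]), 'joint_efforts': array([-3.08652736e-03, -6.05263710e+01, -3.42069411e+01, -1.65307379e-04,
        9.23242187e-03,  9.54661630e-06]), 'ee_pos': array([ 0.23383149, -0.57908264,  0.23054128]), 'eef_rot': array([[ 3.74417918e-01, -9.27259907e-01, -5.36794449e-04],
       [-9.27258956e-01, -3.74418302e-01,  1.32759479e-03],
       [-1.43201109e-03,  6.72184522e-07, -9.99998975e-01]]), 'contact_force': array([-0.48370212,  0.40246033, -0.22352471]), 'wrist_torque': array([ 0.04963764, -0.04287184,  0.00072721]), 'width': 1.0020470142857774}
scene {'K': array([[564.64325431,   0.        , 317.48534927],
       [  0.        , 564.64325431, 236.09894167],
       [  0.        ,   0.        ,   1.        ]]), 'R': array([[ 0.43535837,  0.90010636,  0.01648143],
       [ 0.50539399, -0.2292138 , -0.83188818],
       [-0.74501007,  0.3704991 , -0.55469849]]), 't': array([-0.22822253, -0.14860207,  1.78165421])}
top {'K': array([[467.13958281,   0.        , 314.50829198],
       [  0.        , 467.13958281, 240.9653513 ],
       [  0.        ,   0.        ,   1.        ]]), 'R': array([[-0.03030429, -0.99944037,  0.01416302],
       [-0.99246565,  0.02840384, -0.11918538],
       [ 0.11871639, -0.01766814, -0.992771  ]]), 't': array([0.05580077, 0.46841754, 1.0466567 ])}
```

View pics/top0.png

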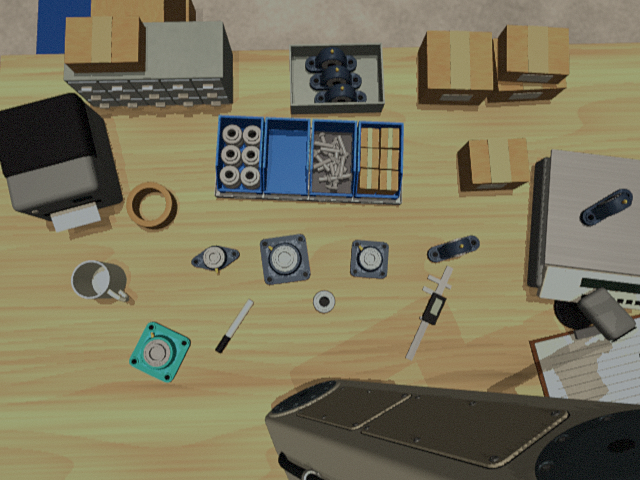

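View pics/scene0.png

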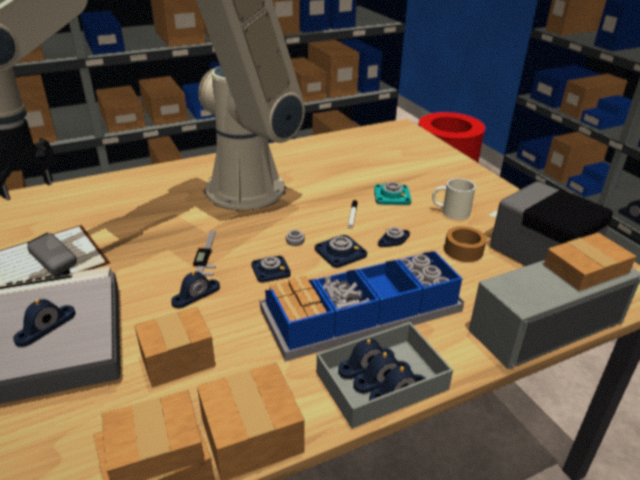

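The top view shows the larger painted square flange at about (286,258) and the smaller at (370,259). The turquoise look-alike is at (160,351), and the empty bin is second from the left at about (288,155). I'll enlarge both targets to measure them.

```bash
python3 - <<'E'
import cv2
a=cv2.imread("pics/top0.png")[105:295,205:415]
cv2.imwrite("pics/topz.png",cv2.resize(a,None,fx=3.15,fy=3.15,interpolation=cv2.INTER_CUBIC))
b=cv2.imread("pics/scene0.png")[220:360,240:480]
cv2.imwrite("pics/scz.png",cv2.resize(b,None,fx=3.3,fy=3.3,interpolation=cv2.INTER_CUBIC))
E
```

```text
(no output)
```

View pics/topz.png

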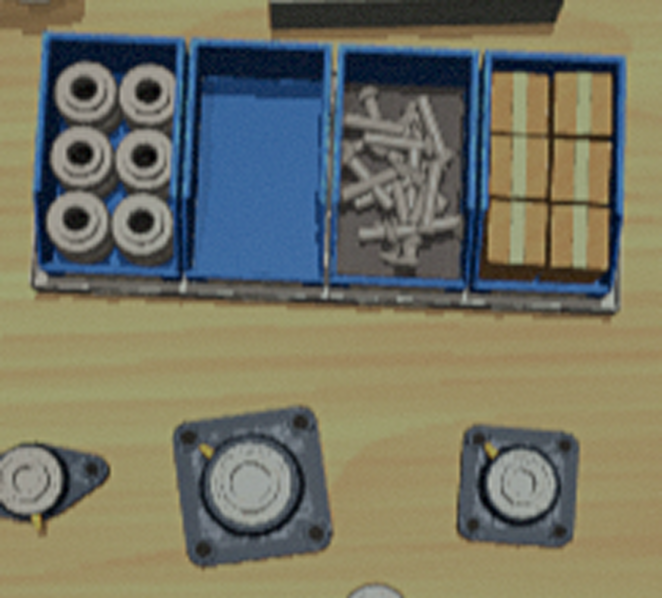

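View pics/scz.png

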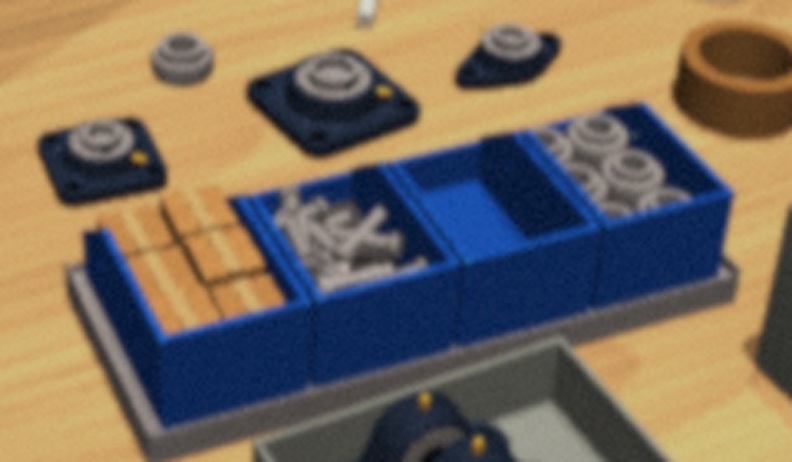

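```bash
cat > h.py <<'E'
import numpy as np
from bench import env,cams
Z={"top":(205,105,3.15),"scene":(240,220,3.3)}
def px(n,u,v):
    a=Z[n];return (u+.5)/a[2]-.5+a[0],(v+.5)/a[2]-.5+a[1]
def w(n,u,v,z,zoom=True):
    if zoom:u,v=px(n,u,v)
    m=cams.camera_model(n);R,t=m["R"],m["t"]
    d=R.T@np.linalg.solve(m["K"],[u,v,1]);c=-R.T@t
    return c+d*(z-c[2])/d[2]
E
python3 - <<'E'
from h import *
np.set_printoptions(precision=4,suppress=True)
print("ring top",w("top",250,481,.04),w("scene",332,75,.04))
c=[w("top",*p,.013) for p in[(176,426),(314,407),(330,548),(194,565)]]
print("plate",np.mean(c,0),[np.linalg.norm(c[i]-c[i-1]) for i in range(4)])
c=[w("scene",*p,.013) for p in[(250,88),(347,50),(418,108),(318,153)]]
print("plate scene",np.mean(c,0),[np.linalg.norm(c[i]-c[i-1]) for i in range(4)])
print("small",w("top",520,484,.033))
L,Rr=w("top",42,35,.095),w("top",626,57,.095);print("rear row",L,Rr,np.linalg.norm(L-Rr))
a,b=w("top",189,40,.095),w("top",331,45,.095);print("rear empty",a,b)
f,g=w("top",187,281,.054),w("top",327,287,.054);print("front lip",f,g, "mid",(a+b+f+g)[:2]/4, np.linalg.norm((a-f)[:2]),np.linalg.norm((a-b)[:2]))
# row direction
d=(Rr-L)[:2];d/=np.linalg.norm(d);back=np.array([-d[1],d[0]]);back*=np.sign(back[0])
m=L[:2]*.625+Rr[:2]*.375
print("bin mid from row",m-back*.08)
# scene rear rim
for p in [(160,340),(310,302),(458,262),(597,226),(733,192)]:print("scene rear",w("scene",*p,.095))
E
```

```text
ring top [0.433  0.1122 0.04  ] [0.4402 0.1058 0.04  ]
plate [0.4315 0.111  0.013 ] [np.float64(0.10335608318671274), np.float64(0.10293804663131903), np.float64(0.10493018837208624), np.float64(0.10015796435894474)]
plate scene [0.4358 0.1104 0.013 ] [np.float64(0.10098081753092766), np.float64(0.09885988217502338), np.float64(0.09783349957240312), np.float64(0.10192975482713033)]
small [ 0.4258 -0.0827  0.033 ]
rear row [0.7476 0.2488 0.095 ] [ 0.7213 -0.1628  0.095 ] 0.4125065659646679
rear empty [0.7414 0.1455 0.095 ] [0.7353 0.0455 0.095 ]
front lip [0.5775 0.1536 0.054 ] [0.5703 0.053  0.054 ] mid [0.6561 0.0994] 0.16416030053719372 0.10019542431677356
bin mid from row [0.6579 0.0996]
scene rear [ 0.7204 -0.162   0.095 ]
scene rear [ 0.7277 -0.0633  0.095 ]
scene rear [0.7332 0.0409 0.095 ]
scene rear [0.74   0.1435 0.095 ]
scene rear [0.7481 0.2488 0.095 ]
```

```bash
cat >> h.py <<'E'
def go(p):
    s=env.get_state();d=np.array(p)-s["ee_pos"];print("from",s["time"],s["ee_pos"].round(4),"z",s["eef_rot"][:,2].round(4),"F",s["contact_force"].round(2),"q",s["qpos"].round(2),"w",s["width"])
    print("shift units",(s["eef_rot"].T@d/.03).round(3))
E
python3 -c "
from h import *
go([.433,.1115,.26])"
```

```text
from 0.1 [ 0.2339 -0.5791  0.2306] z [-5.0e-04  1.2e-03 -1.0e+00] F [0.85 0.11 0.23] q [-1.19  0.35  1.63  0.    1.16 -0.  ] w 0.9994761235323184
shift units [-18.862 -14.775  -0.955]
```

```bash
python3 -m crank '[[1,0,0,-0.5,0,0,0],[1,-0.5,-0.4,-0.95,0,0,0],[1,-1.6,-1.2,-0.95,0,0,0],[1,-2.8,-2.2,-0.95,0,0,0],[1,-4.0,-3.1,-0.95,0,0,0],[1,-5.2,-4.0,-0.95,0,0,0],[1,-6.4,-5.0,-0.95,0,0,0],[1,-7.6,-5.9,-0.95,0,0,0],[1,-8.8,-6.9,-0.95,0,0,0],[1,-10.0,-7.8,-0.95,0,0,0],[1,-11.2,-8.8,-0.95,0,0,0],[1,-12.4,-9.7,-0.95,0,0,0],[1,-13.6,-10.6,-0.95,0,0,0],[1,-14.8,-11.6,-0.95,0,0,0],[1,-16.0,-12.5,-0.95,0,0,0],[1,-17.2,-13.5,-0.95,0,0,0],[1,-18.3,-14.3,-0.95,0,0,0],[1,-18.86,-14.78,-0.95,0,0,0],[1,-18.86,-14.78,-0.95,0,0,0],[1,-18.86,-14.78,-0.95,0,0,0]]'
python3 - <<'E'
from h import *
import cv2
np.set_printoptions(precision=4,suppress=True)
go([.433,.1115,.066])
s=env.get_state();im=cams.camera("wrist");cv2.imwrite("pics/w1.png",im)
m=cams.camera_model("wrist");M=m["mount"]
T=np.eye(4);T[:3,:3]=s["eef_rot"];T[:3,3]=s["ee_pos"]
np.savez("w1.npz",K=m["K"],W=T@M)
C=np.linalg.inv(T@M)
for n,P in(("ring",[.433,.1115,.04]),("bin",[.657,.0995,.095])):
    p=m["K"]@(C[:3,:3]@P+C[:3,3]);print(n,p[:2]/p[2])
E
```

```text
time: 2.6
ee_pos: [0.4326, 0.1108, 0.2602]
eef_rot: [[0.375, -0.927, 0.0], [-0.927, -0.375, -0.0], [0.0, -0.0, -1.0]]
contact_force: [-0.4, -0.3, 0.3]
width: 0.006
from 2.6 [0.4326 0.1108 0.2602] z [ 0.0002 -0.0002 -1.    ] F [-0.37 -0.33  0.31] q [ 0.25  0.04  1.96 -0.    1.14  1.43] w 0.006194683669343823
shift units [-0.018 -0.019  6.473]
ring [321.1002 202.1889]
bin [471.6357 -95.416 ]
```

View pics/w1.png

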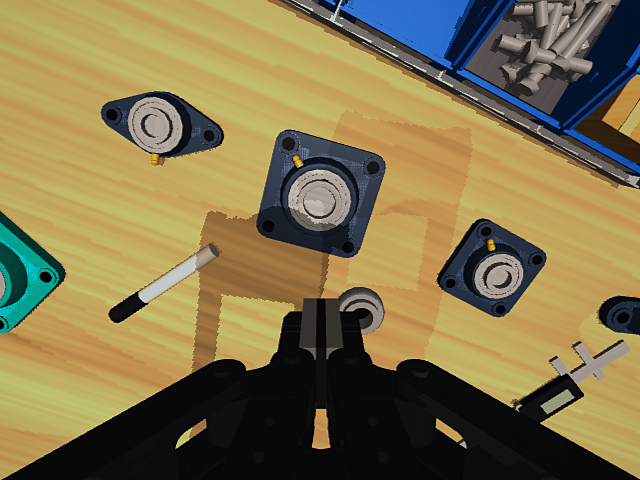

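The wrist picture shows the ring centre at about (319.5,199), against a predicted (321,202), so the two agree. Next I'll turn that pixel offset into a position.

```bash
python3 - <<'E'
from h import *
import cv2
d=np.load("w1.npz");K,W=d["K"],d["W"]
im=cv2.imread("pics/w1.png")
g=cv2.cvtColor(im,cv2.COLOR_BGR2HSV)
roi=np.zeros(g.shape[:2],np.uint8);roi[160:240,280:362]=1
m=((g[...,1]<60)&(g[...,2]>70)).astype(np.uint8)*roi
n,l,st,ce=cv2.connectedComponentsWithStats(m);k=1+st[1:,4].argmax()
cs=cv2.findContours((l==k).astype(np.uint8),0,2)[0];c=max(cs,key=cv2.contourArea);e=cv2.fitEllipse(cv2.convexHull(c));print(st[k],e)
for uv in (e[0],(319.5,199)):
  for z in(.036,.04):
    r=W[:3,:3]@np.linalg.solve(K,[*uv,1]);print(uv,z,(W[:3,3]+r*(z-W[2,3])/r[2]).round(4))
E
```

```text
[ 288  169   64   62 2913] ((319.1481628417969, 199.68690490722656), (61.561702728271484, 62.91923904418945), 89.43778228759766)
(319.1481628417969, 199.68690490722656) 0.036 [0.4337 0.1137 0.036 ]
(319.1481628417969, 199.68690490722656) 0.04 [0.4345 0.114  0.04  ]
(319.5, 199) 0.036 [0.4344 0.1137 0.036 ]
(319.5, 199) 0.04 [0.4352 0.114  0.04  ]
```

```bash
python3 -m crank '[[1,-0.05,-0.06,0.6,0,0,0],[1,-0.05,-0.06,1.6,0,0,0],[1,-0.05,-0.06,2.6,0,0,0],[1,-0.05,-0.06,3.6,0,0,0],[1,-0.05,-0.06,4.6,0,0,0],[1,-0.05,-0.06,5.4,0,0,0],[1,-0.05,-0.06,6.0,0,0,0],[1,-0.05,-0.06,6.35,0,0,0],[1,-0.05,-0.06,6.5,0,0,0],[1,-0.05,-0.06,6.5,0,0,0],[1,-0.05,-0.06,6.5,0,0,0]]'
python3 - <<'E'
from h import *
import cv2
go([.434,.113,.065])
for n in("scene","wrist"):cv2.imwrite(f"pics/{n}2.png",cams.camera(n))
b=cv2.imread("pics/scene2.png")[160:360,230:480]
cv2.imwrite("pics/sc2z.png",cv2.resize(b,None,fx=2.4,fy=2.4))
E
```

```text
time: 4.03
ee_pos: [0.4348, 0.1133, 0.0653]
eef_rot: [[0.374, -0.927, 0.001], [-0.927, -0.374, 0.0], [0.0, -0.001, -1.0]]
contact_force: [0.0, 0.8, 0.3]
width: 0.0
from 4.025 [0.4348 0.1133 0.0653] z [ 1.e-03  3.e-04 -1.e+00] F [0.01 0.76 0.29] q [0.25 0.33 2.13 0.   0.67 1.44] w 0.000344837237043324
shift units [-0.002  0.029  0.011]
```

View pics/sc2z.png

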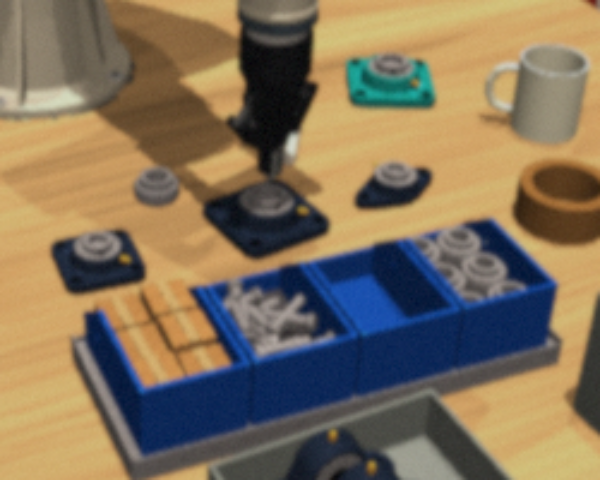

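View pics/wrist2.png

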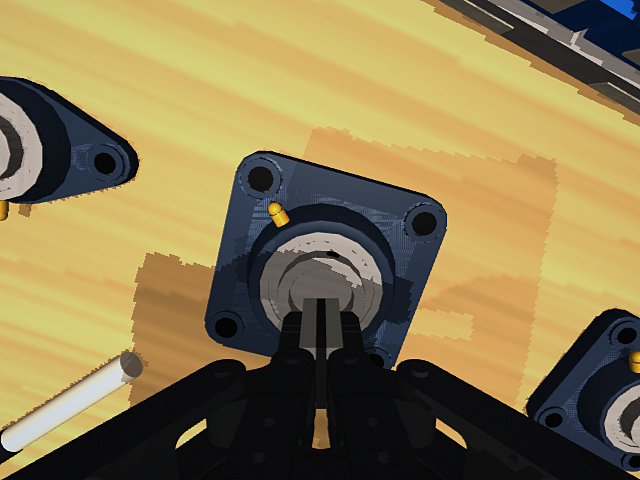

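Both pictures show the shut tips about 25 mm over the ring, centred on the axis to within 1–2 mm and touching nothing. I'll hold here for 2.5 s.

```bash
python3 -m crank '[[1,0,0,0,0,0,0],[1,0,0,0,0,0,0],[1,0,0,0,0,0,0],[1,0,0,0,0,0,0],[1,0,0,0,0,0,0],[1,0,0,0,0,0,0],[1,0,0,0,0,0,0],[1,0,0,0,0,0,0],[1,0,0,0,0,0,0],[1,0,0,0,0,0,0],[1,0,0,0,0,0,0],[1,0,0,0,0,0,0],[1,0,0,0,0,0,0],[1,0,0,0,0,0,0],[1,0,0,0,0,0,0],[1,0,0,0,0,0,0],[1,0,0,0,0,0,0],[1,0,0,0,0,0,0],[1,0,0,0,0,0,0],[1,0,0,0,0,0,0]]'
python3 -c "
from h import *
go([.657,.0995,.26])"
```

```text
time: 6.62
ee_pos: [0.4345, 0.1132, 0.0648]
eef_rot: [[0.374, -0.927, 0.0], [-0.927, -0.374, 0.0], [-0.0, -0.0, -1.0]]
contact_force: [-0.6, 0.0, -0.3]
width: 0.004
from 6.625 [0.4345 0.1132 0.0648] z [ 0.  0. -1.] F [-0.63  0.   -0.34] q [0.25 0.33 2.13 0.   0.67 1.44] w 0.003880148805389002
shift units [ 3.2   -6.708 -6.506]
```

```bash
python3 -m crank '[[1,0,0,-0.6,0,0,0],[1,0,0,-1.6,0,0,0],[1,0,0,-2.7,0,0,0],[1,0,0,-3.8,0,0,0],[1,0,0,-4.9,0,0,0],[1,0,0,-5.9,0,0,0],[1,0.1,-0.3,-6.5,0,0,0],[1,0.5,-1.0,-6.5,0,0,0],[1,1.0,-2.0,-6.5,0,0,0],[1,1.45,-3.0,-6.5,0,0,0],[1,1.9,-4.0,-6.5,0,0,0],[1,2.4,-5.0,-6.5,0,0,0],[1,2.8,-5.9,-6.5,0,0,0],[1,3.1,-6.45,-6.5,0,0,0],[1,3.2,-6.7,-6.5,0,0,0],[1,3.2,-6.7,-6.5,0,0,0],[1,3.2,-6.7,-6.5,0,0,0]]'
python3 - <<'E'
from h import *
import cv2
go([.657,.0995,.115])
s=env.get_state();im=cams.camera("wrist")
m=cams.camera_model("wrist");M=m["mount"]
T=np.eye(4);T[:3,:3]=s["eef_rot"];T[:3,3]=s["ee_pos"]
np.savez("w3.npz",K=m["K"],W=T@M)
C=np.linalg.inv(T@M)
d=np.array([np.cos(.0637),-np.sin(-.0637)*-1,0]);d=np.array([.998,-.0637,0]);
bx=np.array([.998,-.0637,0]);by=np.array([.0637,.998,0]);c=np.array([.657,.0995,.095])
def pr(P):
    p=m["K"]@(C[:3,:3]@P+C[:3,3]);return tuple(int(v) for v in p[:2]/p[2])
cv2.imwrite("pics/w3raw.png",im)
q=[pr(c+a*.08*bx+b*.05*by) for a,b in((1,1),(1,-1),(-1,-1),(-1,1))]
for i in range(4):cv2.line(im,q[i],q[i-1],(0,0,255),1)
cv2.circle(im,pr(c),4,(0,0,255),1)
print(q,pr(c))
cv2.imwrite("pics/w3.png",im)
E
```

```text
time: 8.75
ee_pos: [0.656, 0.0995, 0.2598]
eef_rot: [[0.375, -0.927, -0.001], [-0.927, -0.375, 0.0], [-0.0, 0.0, -1.0]]
contact_force: [-0.5, -0.1, -0.7]
width: -0.001
from 8.75 [0.656  0.0995 0.2598] z [-5.e-04  0.e+00 -1.e+00] F [-0.45 -0.1  -0.72] q [0.15 0.39 1.51 0.   1.24 1.34] w -0.0012183829056392657
shift units [ 0.015 -0.032  4.826]
[(307, 88), (429, 150), (334, 323), (225, 276)] (322, 216)
```

View pics/w3.png

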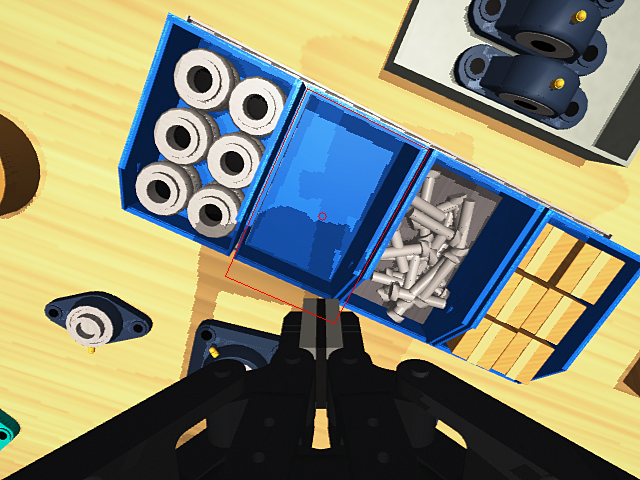

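The projected outline follows the empty bin's back and side rims. The red front edge lies past the visible lip because the lip is lower than the rim. Now I'll go down to about 22 mm above the mouth.

```bash
python3 -m crank '[[1,0.01,-0.03,0.5,0,0,0],[1,0.01,-0.03,1.4,0,0,0],[1,0.01,-0.03,2.4,0,0,0],[1,0.01,-0.03,3.3,0,0,0],[1,0.01,-0.03,4.0,0,0,0],[1,0.01,-0.03,4.5,0,0,0],[1,0.01,-0.03,4.75,0,0,0],[1,0.01,-0.03,4.75,0,0,0],[1,0.01,-0.03,4.75,0,0,0],[1,0.01,-0.03,4.75,0,0,0],[1,0.01,-0.03,4.75,0,0,0],[1,0.01,-0.03,4.75,0,0,0]]'
python3 - <<'E'
from h import *
import cv2
go([.657,.0995,.117])
b=cams.camera("scene")[160:360,230:480]
cv2.imwrite("pics/sc4z.png",cv2.resize(b,None,fx=2.4,fy=2.4))
cv2.imwrite("pics/w4.png",cams.camera("wrist"))
E
```

```text
time: 10.3
ee_pos: [0.6578, 0.0995, 0.1175]
eef_rot: [[0.374, -0.927, 0.0], [-0.927, -0.374, 0.0], [0.0, -0.0, -1.0]]
contact_force: [-0.9, 0.4, -0.2]
width: -0.004
from 10.3 [0.6578 0.0995 0.1175] z [ 3.e-04  0.e+00 -1.e+00] F [-0.9   0.38 -0.21] q [ 0.15  0.53  1.63 -0.    0.98  1.33] w -0.004044682247732343
shift units [-0.01   0.024  0.017]
```

View pics/sc4z.png

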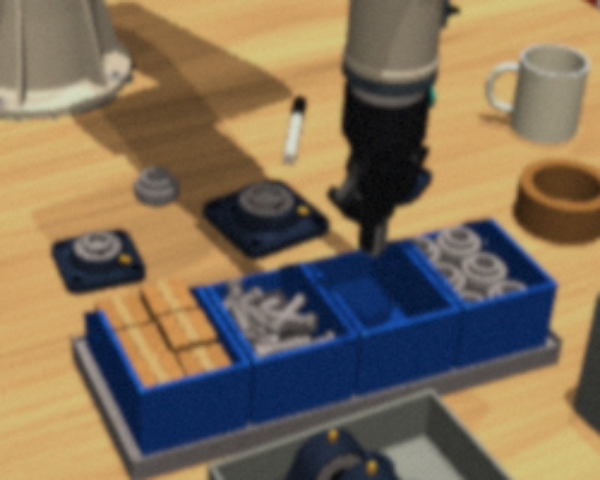

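View pics/w4.png

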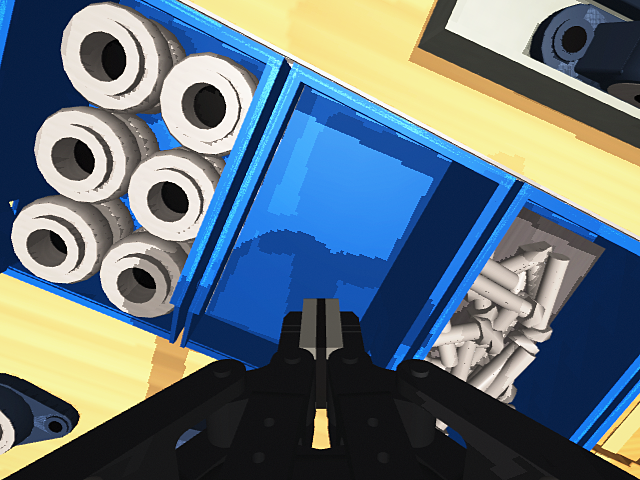

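The tips are over the middle of the empty bin, about 22 mm above its rim and clear of everything. I'll hold here for 2.5 s as well, then hand in.

```bash
python3 -m crank '[[1,0,0,0,0,0,0],[1,0,0,0,0,0,0],[1,0,0,0,0,0,0],[1,0,0,0,0,0,0],[1,0,0,0,0,0,0],[1,0,0,0,0,0,0],[1,0,0,0,0,0,0],[1,0,0,0,0,0,0],[1,0,0,0,0,0,0],[1,0,0,0,0,0,0],[1,0,0,0,0,0,0],[1,0,0,0,0,0,0],[1,0,0,0,0,0,0],[1,0,0,0,0,0,0],[1,0,0,0,0,0,0],[1,0,0,0,0,0,0],[1,0,0,0,0,0,0],[1,0,0,0,0,0,0],[1,0,0,0,0,0,0],[1,0,0,0,0,0,0]]'
python3 -c "
from bench import order
print(order.job_done())"
```

```text
time: 12.9
ee_pos: [0.6577, 0.0995, 0.1173]
eef_rot: [[0.374, -0.927, -0.0], [-0.927, -0.374, -0.0], [0.0, 0.0, -1.0]]
contact_force: [-0.3, 0.8, -0.1]
width: 0.003
the job is handed in; nothing more can be done
None
```

I pointed at the larger painted square flange bearing, then at the empty bin, and handed the job in at 12.9 s with the arm still pointing at the bin.

- **Bearing:** the shut fingertips stayed about 25 mm above the inner ring for 2.5 s, at (0.4345, 0.113, 0.065).
- **Travel:** I lifted straight up to 0.26 m, crossed to the bin at that height and came straight down.
- **Bin:** the fingertips finished at (0.658, 0.0995, 0.117), about 22 mm above the middle of the mouth of the empty bin, second from the left in the top view. I held there for 2.5 s before handing in.

**Last checks:** the measured wrist forces stayed under about 1 N, which is sensor noise, and the pictures showed nothing touched or moved.

**Position agreement:** the top and wrist cameras placed the bearing axis within about 3 mm of each other. My first reading of the ring from the blurred scene picture was about 7–10 mm off, so I left it out. The bin's position agreed to about 2 mm between the top and scene views, and its outline matched the wrist view.

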